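# Slide the egg box out onto a narrow raised ledge

## Robot

A 7-joint arm with a two-finger parallel gripper is mounted at the origin on the work surface; the furniture and walls round the work are solid. World frame = base frame: x ahead of the robot, y to its left, z up, the work surface at z = 0. Lengths are in mm, angles in rad, forces in N, time in s.
With the tool pointing down it reaches from about 425 to 950 mm from the base axis. Payload 4.7 kg.
Tool frame: the origin (TCP) lies between the finger pads; the fingertips stand 11 mm ahead of it and the grasp point (between the pads) lies 8 mm behind it; z points along the fingers, y is the direction in which the jaws open and shut (so a half turn about z gives the same grasp; the last joint's range is limited). The gripper opens to 85 mm and grips with 20 to 120 N. Pads are 22 mm wide; open, the fingers measure 114 mm over their backs; the gripper's body (76 mm by 85 mm) begins 54 mm behind the grasp point. The pads swing forward as they close: fully open they stand 13 mm farther back than shut.
Start: joints at [1.247, 0.469, -0.049, 1.532, 0.024, 1.141, -0.082], TCP at [196.166, -645.884, 242.335] pointing down, gripper open.
Joint ranges: [-2.59, 2.59], [-0.33, 1.99], [-1.39, 1.29], [0.1, 2.45], [-1.04, 4.18], [0.21, 1.99], [-2.66, 2.66]. Speed limits (rad/s): [2.57, 2.57, 3.14, 3.14, 3.14, 3.14, 3.14].

## Interface

Orientations are given as a 3x3 rotation matrix whose columns are the frame's x, y, z axes.
In Python, from rig import * gives the robot as it stands. The module is installed in compiled form; this text tells all that it offers.
- The arm moves only by the tool servo_tool, never from a script. Its arguments are lists of equal length, an entry for each row: "twist": the turn, a rotation vector about the tool's x, y, z in degrees, a list of three; "travel": the shift along the tool's x, y, z in m, a list of three; "jaw": the closure, from 0 (fully open) to 1 (shut). A call has exactly 5 rows; each row shifts and turns the commanded pose from where the row before left it, along the tool's axes as they then stand; what a row does not reach is not made up. A row lasts 1/8 s, in which the tool goes at most 62.5 mm and 10.7 degrees, less where a joint would pass 70% of its speed; a pose out of reach is approached as far as the arm can. A call with a gripper value outside its range is refused whole. The fingers move at their own pace and stop on an object; "force" is the grip in N (left out, the last holds). Time passes only in rows, so rows that do not move let the fingers close, or fill a call up. It gives the time, the measured TCP pose, the force and the opening at its end, in the units of the state.
- sense(): the state, without advancing time (a new reading comes with each control period).
- camera(name): name is "scene" or "top"; returns (picture, depth): 420x560x3 uint8, red, green, blue; 420x560 float32, mm along the optical axis (not along the pixel's ray), 0 where there is no reading.
- get_calibration(name): a dict with "camera_matrix" (3x3 intrinsics, pixels), "world_to_cam" (4x4, takes a point from world to camera coordinates). Camera axes: x right, y up, looking along -z (the intrinsics and any distortion apply to the point x, -y, -z); pixel columns grow to the right and rows downward; lengths in mm; the calibration is good to about 2 mm. A picture is of the moment at which its call begins. get_calibration takes no time and is no camera call.
- job_done(): hands the job in, once; it reports no verdict.
The state is a dict: "t": time; "q": joint angles; "qvel": joint speeds; "effort": joint torques, N m; "position": TCP position; "tcp_rot": TCP orientation; "contact_force": force on the tool from outside, world axes, zero at the start; "moment": the same for the moment, N m; "finger_gap": finger opening in mm.
Only numpy, scipy, OpenCV 4.12 (cv2) and the standard library are available. Lean on these libraries where they do the work, as an engineer would, in place of code of your own. Each camera call takes 0.05 s, during which the arm holds its last target. There are 200 camera calls.

## Task

Take the spice jar off the narrow raised ledge it stands on and stand it upright on the worktop, clear of the wooden stand; then gently push the egg box along the stand, without lifting or tipping it, out onto that ledge. Leave it balanced there, in line with the ledge and centred on it, the whole box off the board and nothing past the ledge's end. Do not shift or knock over the piping nozzle, the filled foil cup, the roll of tape or the timer.

Things in the scene. Friction and masses are not known exactly. Their poses are not given: they have to be found in the camera images.
- board: wooden stand: a board 320 mm (its x) by 280 mm (its y), top at z = 70 mm, on four feet. Fixed. Origin on the worktop under its centre. The two narrow ledges continue it at its +y and its -y edge, either way round, with a 1 mm gap and parallel to its y axis; each may be offset by up to 35 mm along the board's x
- ledge_jar: narrow wooden ledge of the stand on which the spice jar stands at the start: 56 mm wide (its x), 200 mm long (its y), top at z = 69 mm (1 mm lower than the board), on two posts. Fixed, at the +y or the -y edge of the board. Origin on the worktop under its centre
- ledge_jar_top (a point): centre of the top face of that ledge; axes as the ledge's: y along it, x across, z up
- ledge_cup: the other ledge, the same size, across the board from it, with the filled foil cup on it. Origin on the worktop under its centre
- egg_box: closed grey pulp egg box for six, 106 mm (its x) by 156 mm (its y) by 72 mm high, about 0.27 kg, too wide for the gripper; upright side walls up to 34 mm, above them the lid slopes in slightly; lid stays shut. Its footprint is 94 by 145 mm. It starts on the board, turned up to 0.5 rad from the board's y axis. Origin at the centre of its underside, z up
- jar: spice jar with a dark cap, 44 mm diameter, 105 mm high, stands upright on ledge_jar. Origin at the centre of its underside, z up
- nozzle: metal piping nozzle, a plain cone standing on its wide end, 27 mm diameter at the foot, 46 mm high, stands on the board near its -x edge. Origin at the centre of its underside
- cake_cup: foil baking cup filled with batter, 85 mm across the rim, 48 mm high, stands on ledge_cup. Origin at the centre of its underside
- tape: roll of tape lying flat on the worktop before one ledge, 94 mm diameter, 25 mm high. Origin at the centre of its underside
- timer: white kitchen timer lying on the worktop before the other ledge, 66 x 66 x 24 mm. Origin at the centre of its underside
Mind the look-alikes: they are no part of the job. What is shaped like the jar but blue or yellow is not meant.

How it is judged (in metres and radians):
At the end, for the whole second after the job is handed in: Egg box at rest, level, on the ledge the jar came from: centre within 18 mm of the ledge's middle across and 24 mm along it, in line within 0.15 rad. Jar upright at rest on the worktop, touching neither stand nor egg box. Nozzle, foil cup, tape and timer within 25 mm of where they began (x of egg_box in the frame of ledge_jar_top between -0.018 and 0.018 m and y of egg_box in the frame of ledge_jar_top between -0.024 and 0.024 m and z of egg_box in the frame of ledge_jar_top between -0.008 and 0.008 m and angle between the y axis of egg_box and the y axis of ledge_jar_top, either way round below 0.15 rad and angle between egg_box's own z axis and vertical below 0.06 rad and linear speed of each of egg_box, jar below 0.01 m/s and height (world z) of jar below 0.008 m and angle between jar's own z axis and vertical below 0.08 rad and contact force between jar and board below 0.05 N and contact force between jar and ledge_jar below 0.05 N and contact force between jar and egg_box below 0.05 N).
It fails at once if the egg box is lifted more than 15 mm above the board (height (world z) of egg_box above 0.085 m).
It fails at once if the egg box is tipped by more than 0.2 rad or falls (angle between egg_box's own z axis and vertical above 0.2 rad or height (world z) of egg_box below 0.05 m).
It fails at once if the egg box is pushed or pressed with more than 30 N (contact force between egg_box and the arm above 30 N or contact force between egg_box and the fingers above 30 N).
It fails at once if the jar is knocked over (angle between jar's own z axis and vertical above 0.7 rad).
It fails at once if the piping nozzle, filled foil cup, tape or timer is shifted by more than 25 mm or knocked over (distance of any of nozzle, cake_cup, tape, timer from where it was at the start of the episode above 0.025 m or angle between any of nozzle, cake_cup, tape, timer's own z axis and vertical above 0.3 rad).
It also fails if it takes over 67 s, if anything falls off the work surface, if the arm or the gripper's body presses on something with over 40 N, if the wrist force passes 120 N, or if a joint passes its speed limit or range.

## Working session

There is one attempt and no reset: what is moved stays moved. The work goes in short steps, Python scripts to look and compute and a tool call to move; the robot and the scene stay as the last step left them, time stands still between calls to the robot, and variables do not carry over. Pictures are saved under pics/ and viewed, about 8 in all and at most 12, crops included, and the job is handed in when it is done.

Besides the shell and the picture viewer there is one more tool, called after "Request:" in YAML: its name, and indented under it one key for each argument. servo_tool: Moves the arm, as the interface text tells. Its arguments: {"type":"object","properties":{"twist":{"type":"array"},"travel":{"type":"array"},"jaw":{"type":"array"},"force":{"type":"number"}},"required":["twist","travel","jaw"]}

```bash
mkdir -p pics; cat > h.py <<'E'
from rig import *
import numpy as np, cv2
def unproj(name,d,u,v):
    c=get_calibration(name);K=np.array(c["camera_matrix"]);T=np.array(c["world_to_cam"])
    z=d; x=(u-K[0,2])/K[0,0]*z; y=(v-K[1,2])/K[1,1]*z
    p=np.stack([x,-y,-z,np.ones_like(z)],-1)
    return (p@np.linalg.inv(T).T)[...,:3]
def cloud(name):
    im,d=camera(name); v,u=np.mgrid[0:420,0:560]
    P=unproj(name,d.astype(float),u,v); P[d==0]=np.nan
    return im,P
E
python3 - <<'E'
from h import *
for n in("scene","top"):
    im,P=cloud(n); np.savez(f"{n}0.npz",im=im,P=P)
    cv2.imwrite(f"pics/{n}0.png",cv2.resize(im[...,::-1],(784,588)))
    print(get_calibration(n))
s=sense();print(s)
E
```

```text
{'camera_matrix': array([[468.50085848,   0.        , 277.73064705],
       [  0.        , 468.50085848, 207.181472  ],
       [  0.        ,   0.        ,   1.        ]]), 'world_to_cam': array([[-5.46078553e-01, -8.37485756e-01,  2.03917368e-02,
         2.82681569e+02],
       [ 4.13892770e-01, -2.48553700e-01,  8.75736166e-01,
        -2.76272487e+02],
       [-7.28348123e-01,  4.86660731e-01,  4.82359145e-01,
        -8.19843111e+02],
       [ 0.00000000e+00,  0.00000000e+00,  0.00000000e+00,
         1.00000000e+00]])}
{'camera_matrix': array([[489.4998782 ,   0.        , 274.4795069 ],
       [  0.        , 489.4998782 , 203.32755653],
       [  0.        ,   0.        ,   1.        ]]), 'world_to_cam': array([[-2.40434168e-02, -9.99472741e-01,  2.18209549e-02,
        -1.13011409e+01],
       [ 9.88663743e-01, -2.05361302e-02,  1.48735570e-01,
        -5.07796710e+02],
       [-1.48209030e-01,  2.51496983e-02,  9.88636220e-01,
        -1.22365353e+03],
       [ 0.00000000e+00,  0.00000000e+00,  0.00000000e+00,
         1.00000000e+00]])}
{'t': 0.1, 'q': array([ 1.24709707,  0.46937395, -0.04859666,  1.53355095,  0.02409287,
        1.14098918, -0.0823229 ]), 'qvel': array([ 9.24478930e-04, -2.23497608e-03,  1.03302129e-03, -3.74323516e-03,
        6.04851758e-05,  1.17143685e-04,  7.95671606e-05]), 'effort': array([ 8.67635954e-04, -5.11512494e+01, -4.70017421e-02, -2.38392073e+01,
        1.06975244e-02,  4.32453511e-03, -2.70922834e-05]), 'position': array([ 195.99448224, -645.40537826,  241.36742411]), 'tcp_rot': array([[ 9.56859265e-01,  2.90551269e-01, -5.53850380e-04],
       [ 2.90551792e-01, -9.56857852e-01,  1.64552043e-03],
       [-5.18480368e-05, -1.73545369e-03, -9.99998493e-01]]), 'contact_force': array([-0.05954593, -0.82244411, -0.86155528]), 'moment': array([ 0.02170801, -0.0242852 , -0.00554253]), 'finger_gap': 85.27149852674883}
```

View pics/top0.png

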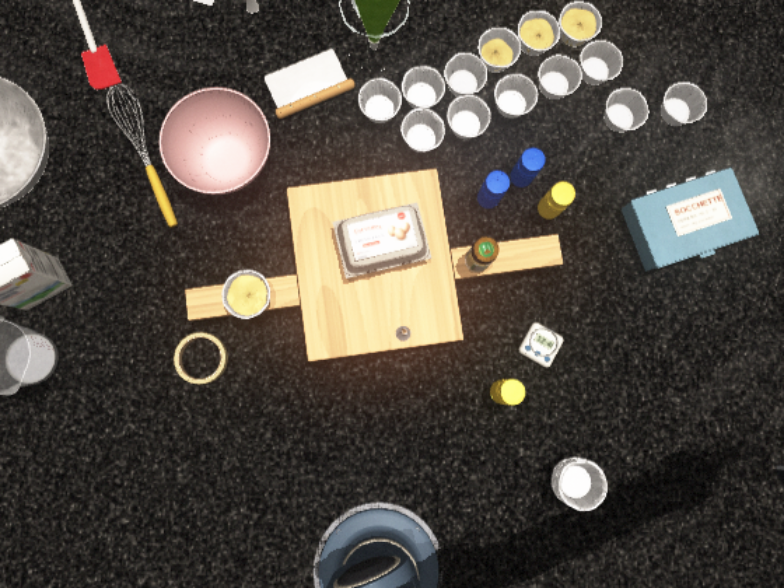

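View pics/scene0.png

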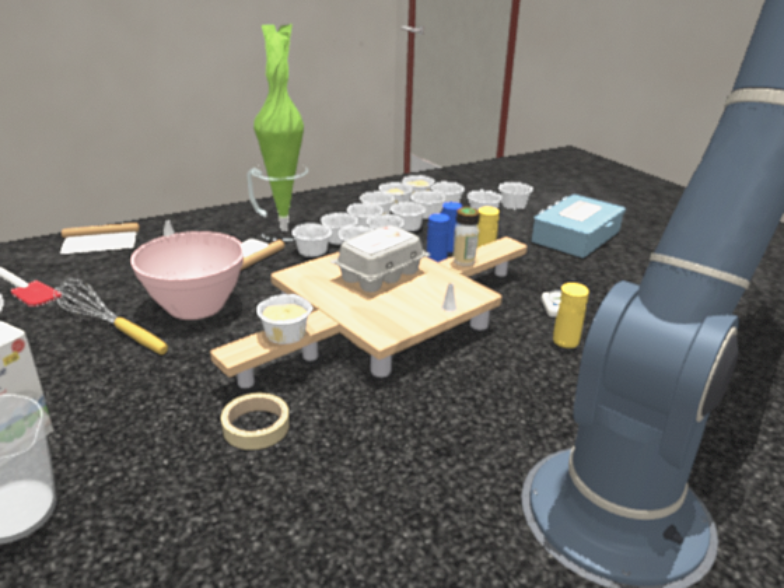

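Candidates, in top0.png pixels:
- Jar with dark cap and greenish mark, (485,250) on the right ledge. In scene0.png it is at (466,235).
- Blue look-alikes at (495,190) and (530,165).
- Yellow look-alikes at (557,200) and (510,390).

I choose the one on the ledge. The cup is on the left ledge at (247,295), the nozzle at (403,333), and the timer at (541,344).

```bash
python3 - <<'E'
from h import *
D=np.load("top0.npz");im=D["im"];P=D["P"]
X,Y,Z=P[...,0],P[...,1],P[...,2]
v,u=np.mgrid[0:420,0:560]
def rect(m,n):
    p=P[m][:,:2].astype(np.float32); r=cv2.minAreaRect(p); print(n,m.sum(),np.round(r[0],1),np.round(r[1],1),round(r[2],2)); return r
def px(p): return p[0]
# worktop z
print("table z",np.nanmedian(Z[300:360,200:280]))
m=(abs(Z-70)<6)&(u>195)&(u<335)&(v>115)&(v<262)
k=cv2.morphologyEx(m.astype(np.uint8),cv2.MORPH_OPEN,np.ones((5,5)))
rect((k>0)&(u<331),"board")
print("boardz",np.median(Z[m]))
m=(abs(Z-69)<6)&(u>326)&(u<410)&(v>160)&(v<205); rect(m,"ledge_jar"); 
m=(abs(Z-69)<6)&(u>125)&(u<212)&(v>190)&(v<235); rect(m,"ledge_cup")
m=(Z>90)&(u>225)&(u<315)&(v>135)&(v<205); rect(m,"egg >90"); print(Z[m].max())
m=(Z>135)&(u>225)&(u<315)&(v>135)&(v<205); rect(m,"egg >135")
m=(Z>165)&(u>325)&(u<365)&(v>160)&(v<195); rect(m,"jar top"); print(np.median(Z[m]))
m=(Z>78)&(Z<140)&(u>275)&(u<300)&(v>225)&(v<250); rect(m,"nozzle")
m=(Z>12)&(u>365)&(u<405)&(v>225)&(v<265); rect(m,"timer")
m=(Z>20)&(u>325)&(u<380)&(v>110)&(v<150); rect(m,"blue")
m=(Z>20)&(u>380)&(u<415)&(v>125)&(v<160); rect(m,"yel")
m=(Z>20)&(u>345)&(u<380)&(v>265)&(v<295); rect(m,"yel2")
m=(Z>10)&(u>120)&(u<165)&(v>235)&(v<275); rect(m,"tape")
c=im[115:300,195:420,::-1]; cv2.imwrite("pics/crop0.png",cv2.resize(c,None,fx=3.4,fy=3.2,interpolation=3))
E
```

```text
table z 0.294639576920531
board 11074 [543.3   7.7] [320.9 348.6] 6.56
boardz 70.0327618887735
ledge_jar 1235 [ 551.3 -247.7] [ 57.1 193.5] 6.78
ledge_cup 1054 [486.2 233.3] [ 56.7 199.2] 6.91
egg >90 2607 [577.1 -17.6] [106.1 155.6] 12.03
149.0586819166997
egg >135 1930 [576.7 -17.5] [ 90.3 133. ] 12.55
jar top 281 [ 543.2 -188.1] [41.6 42.6] 73.7
174.2214419465745
nozzle 57 [414.3 -51.8] [21.5 19.8] 57.04
timer 624 [ 392.2 -311.6] [65.8 65.3] 58.73
blue 656 [ 693.4 -251.1] [ 43.8 102.1] 31.91
yel 433 [ 664.8 -327.9] [79.6 44.2] 58.68
yel2 369 [ 307.4 -233.7] [43.1 42.6] 60.07
tape 438 [382.4 317.7] [93.6 89.2] 88.67
```

View pics/crop0.png

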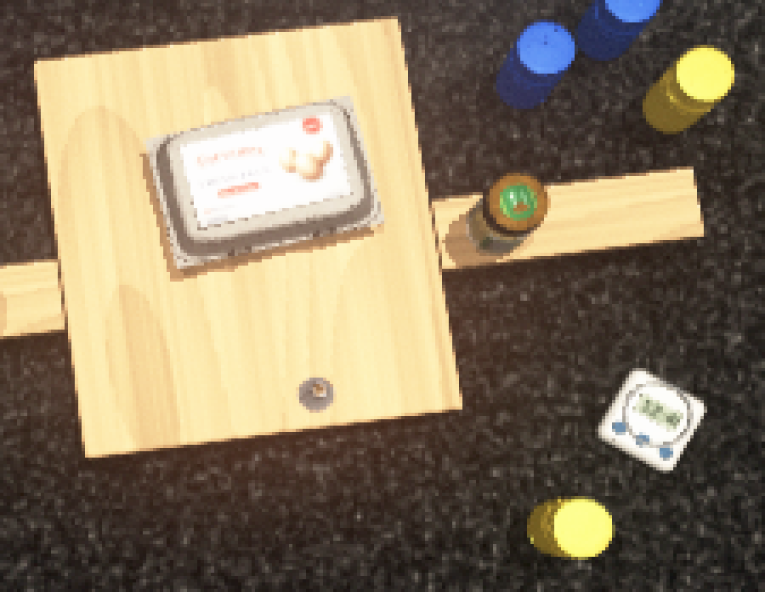

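Crop shows the dark-capped jar with a green mark on the ledge at (515,205), so the choice is right. The blue and yellow ones stand off the ledge. Plan: grip the jar, then push the box sideways into line with the ledge, then push its end along.

```bash
cat >> h.py <<'E'
def plan(x,y,z,yaw=None):
    s=sense();R=np.array(s["tcp_rot"]);p=np.array(s["position"])
    yw=np.degrees(np.arctan2(R[1,1],R[0,1]))
    t=0 if yaw is None else (yw-yaw+180)%360-180
    a=np.radians(yw if yaw is None else yaw)
    ya=np.array([np.cos(a),np.sin(a),0]);za=np.array([0,0,-1.]);xa=np.cross(ya,za)
    d=np.array([x,y,z])-p
    print("t",round(s["t"],2),"pos",p.round(1),"yaw",yw.round(1),"twist z",round(t,1),"then mm",(np.array([xa@d,ya@d,za@d])).round(1),"F",np.round(s["contact_force"],1),"gap",round(s["finger_gap"],1))
E
python3 -c "
from h import *
plan(543,-188,242,-83.3)"
```

```text
t 0.1 pos [ 196.  -645.4  241.4] yaw -73.1 twist z 10.2 then mm [ 398.  -413.8   -0.6] F [-0.1 -0.8 -0.9] gap 85.3
```

Request:
servo_tool:
  twist:
    - [0,0,5.1]
    - [0,0,5.1]
    - [0,0,0]
    - [0,0,0]
    - [0,0,0]
  travel:
    - [0,0,0]
    - [0,0,0]
    - [0.04,-0.041,0]
    - [0.04,-0.041,0]
    - [0.04,-0.041,0]
  jaw: [0.2,0.2,0.2,0.2,0.2]
  force: 30

```text
t: 0.72
position: [301.8, -508.0, 241.8]
tcp_rot: [[0.993, 0.116, -0.0], [0.116, -0.993, 0.001], [-0.0, -0.001, -1.0]]
contact_force: [1.0, -0.8, 1.0]
finger_gap: 68.3
```

Request:
servo_tool:
  twist:
    - [0,0,0]
    - [0,0,0]
    - [0,0,0]
    - [0,0,0]
    - [0,0,0]
  travel:
    - [0.04,-0.041,0]
    - [0.04,-0.041,0]
    - [0.04,-0.041,0]
    - [0.04,-0.041,0]
    - [0.04,-0.041,0]
  jaw: [0.2,0.2,0.2,0.2,0.2]

```text
t: 1.35
position: [476.4, -281.2, 242.1]
tcp_rot: [[0.993, 0.116, -0.0], [0.116, -0.993, -0.0], [-0.0, -0.0, -1.0]]
contact_force: [0.2, -0.5, -0.5]
finger_gap: 68.2
```

```bash
python3 -c "
from h import *
plan(543,-188,136,-83.3)"
```

```text
t 1.35 pos [ 476.4 -281.2  242.1] yaw -83.3 twist z -0.0 then mm [ 77.  -84.8 106.1] F [ 0.2 -0.5 -0.5] gap 68.2
```

Request:
servo_tool:
  twist:
    - [0,0,0]
    - [0,0,0]
    - [0,0,0]
    - [0,0,0]
    - [0,0,0]
  travel:
    - [0.039,-0.0427,0]
    - [0.039,-0.0427,0]
    - [0,0,0.03]
    - [0,0,0.04]
    - [0,0,0.036]
  jaw: [0.2,0.2,0.2,0.2,0.2]

```text
t: 1.98
position: [542.9, -188.7, 134.8]
tcp_rot: [[0.993, 0.117, -0.001], [0.117, -0.993, 0.0], [-0.001, -0.0, -1.0]]
contact_force: [-0.1, -0.4, -0.6]
finger_gap: 68.0
```

Request:
servo_tool:
  twist:
    - [0,0,0]
    - [0,0,0]
    - [0,0,0]
    - [0,0,0]
    - [0,0,0]
  travel:
    - [0,0,0]
    - [0,0,0]
    - [0,0,0]
    - [0,0,0]
    - [0,0,-0.01]
  jaw: [0.2,0.6,0.9,0.9,0.9]
  force: 30

```text
t: 2.6
position: [542.8, -188.9, 146.6]
tcp_rot: [[0.993, 0.116, -0.001], [0.116, -0.993, 0.0], [-0.001, -0.0, -1.0]]
contact_force: [-0.2, 0.4, -1.9]
finger_gap: 43.4
```

Request:
servo_tool:
  twist:
    - [0,0,0]
    - [0,0,0]
    - [0,0,0]
    - [0,0,0]
    - [0,0,0]
  travel:
    - [0,0,-0.03]
    - [-0.006,0.02,0]
    - [-0.012,0.041,0]
    - [-0.012,0.041,0]
    - [-0.012,0.041,0]
  jaw: [0.9,0.9,0.9,0.9,0.9]

```text
t: 3.22
position: [517.8, -337.1, 177.0]
tcp_rot: [[0.993, 0.117, 0.0], [0.117, -0.993, -0.0], [0.0, 0.0, -1.0]]
contact_force: [0.4, 0.1, -1.4]
finger_gap: 43.2
```

Request:
servo_tool:
  twist:
    - [0,0,0]
    - [0,0,0]
    - [0,0,0]
    - [0,0,0]
    - [0,0,0]
  travel:
    - [-0.012,0.041,0]
    - [-0.012,0.041,0]
    - [-0.006,0.02,0.02]
    - [0,0,0.04]
    - [0,0,0.03]
  jaw: [0.9,0.9,0.9,0.9,0.9]

```text
t: 3.85
position: [499.5, -438.9, 83.4]
tcp_rot: [[0.993, 0.117, -0.002], [0.117, -0.993, 0.003], [-0.002, -0.003, -1.0]]
contact_force: [-0.6, 0.1, -1.5]
finger_gap: 43.4
```

```bash
python3 - <<'E'
from h import *
plan(500,-440,67,-83.3)
im,P=cloud("scene")
cv2.imwrite("pics/s1.png",cv2.resize(im[120:330,220:500,::-1],None,fx=2.8,fy=2.8))
E
```

```text
t 3.85 pos [ 499.5 -438.9   83.4] yaw -83.3 twist z 0.0 then mm [ 0.3  1.2 16.4] F [-0.6  0.1 -1.5] gap 43.4
```

View pics/s1.png

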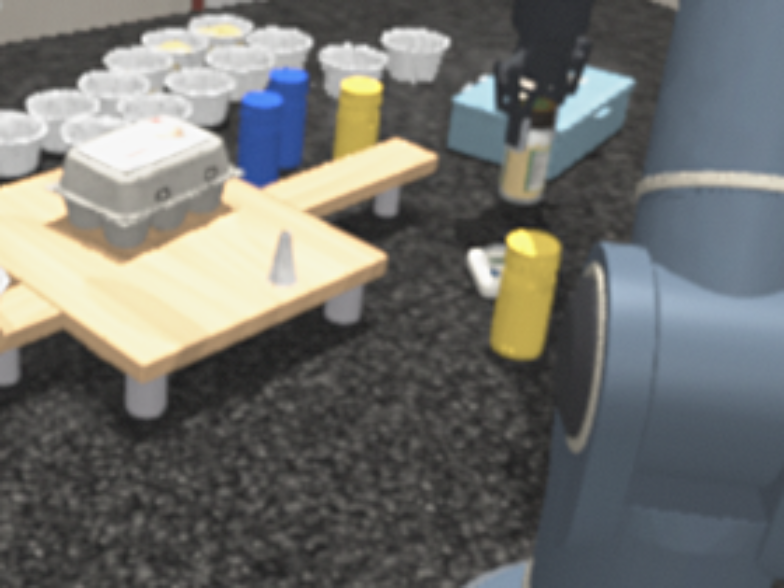

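Picture: the jar is held upright at (525,150) over free worktop beyond the ledge end, and the ledge is empty. Lowering it now.

Request:
servo_tool:
  twist:
    - [0,0,0]
    - [0,0,0]
    - [0,0,0]
    - [0,0,0]
    - [0,0,0]
  travel:
    - [0,0,0.008]
    - [0,0,0.004]
    - [0,0,0.002]
    - [0,0,0.001]
    - [0,0,0]
  jaw: [0.9,0.9,0.9,0.9,0.9]

```text
t: 4.53
position: [500.5, -440.8, 71.9]
tcp_rot: [[0.993, 0.117, 0.001], [0.117, -0.993, -0.001], [0.001, 0.001, -1.0]]
contact_force: [0.5, 0.0, -1.4]
finger_gap: 43.2
```

Request:
servo_tool:
  twist:
    - [0,0,0]
    - [0,0,0]
    - [0,0,0]
    - [0,0,0]
    - [0,0,0]
  travel:
    - [0,0,0.001]
    - [0,0,0.001]
    - [0,0,0.001]
    - [0,0,0.001]
    - [0,0,0]
  jaw: [0.9,0.9,0.9,0.9,0.9]

```text
t: 5.15
position: [500.7, -440.7, 69.1]
tcp_rot: [[0.993, 0.117, 0.001], [0.117, -0.993, -0.0], [0.0, 0.001, -1.0]]
contact_force: [-2.2, 2.3, 8.1]
finger_gap: 43.3
```

Request:
servo_tool:
  twist:
    - [0,0,0]
    - [0,0,0]
    - [0,0,0]
    - [0,0,0]
    - [0,0,0]
  travel:
    - [0,0,-0.001]
    - [0,0,0]
    - [0,0,0]
    - [0,0,-0.03]
    - [0,0,-0.05]
  jaw: [0.35,0.2,0.2,0.2,0.2]

```text
t: 5.78
position: [499.1, -439.7, 146.8]
tcp_rot: [[0.993, 0.117, -0.004], [0.117, -0.993, 0.003], [-0.004, -0.004, -1.0]]
contact_force: [-0.0, -0.5, 1.2]
finger_gap: 68.3
```

Request:
servo_tool:
  twist:
    - [0,0,0]
    - [0,0,0]
    - [0,0,0]
    - [0,0,0]
    - [0,0,0]
  travel:
    - [0,0,-0.05]
    - [0,0,-0.05]
    - [0.03,-0.04,0]
    - [0.04,-0.045,0]
    - [0.04,-0.045,0]
  jaw: [0.2,0.2,0.2,0.2,0.2]

```text
t: 6.4
position: [595.1, -297.5, 248.4]
tcp_rot: [[0.993, 0.116, 0.0], [0.116, -0.993, -0.0], [0.0, 0.0, -1.0]]
contact_force: [0.7, 0.2, 0.5]
finger_gap: 68.6
```

```bash
python3 - <<'E'
from h import *
im,P=cloud("top"); Z=P[...,2]
# jar & egg
X,Y=P[...,0],P[...,1]
m=(abs(X-500)<60)&(abs(Y+440)<60)&(Z>85)&(Z<125);print("jar",m.sum(),np.median(P[m],0), P[m].min(0),P[m].max(0))
m=(Z>90)&(X>480)&(Y>-120)&(Y<100)&(X<680)&(Z<155);r=cv2.minAreaRect(P[m][:,:2].astype(np.float32));print(r)
# finger height check deferred
plan(660,-35,240,-78)
E
```

```text
return _methods._mean(a, axis=axis, dtype=dtype,
  ret = um.true_divide(
Traceback (most recent call last):
ValueError: zero-size array to reduction operation minimum which has no identity
```

```bash
python3 - <<'E'
from h import *
a,P=cloud("top");b,_=cloud("scene")
cv2.imwrite("pics/c2.png",np.hstack([cv2.resize(x[...,::-1],(400,300)) if 0 else x[60:360,160:560,::-1] for x in(a,b)]))
plan(660,-35,240,-78)
E
```

```text
t 6.55 pos [ 597.  -293.4  248.1] yaw -82.8 twist z -4.8 then mm [ 115.3 -239.6    8.1] F [-0.8 -1.   0.3] gap 68.2
```

View pics/c2.png

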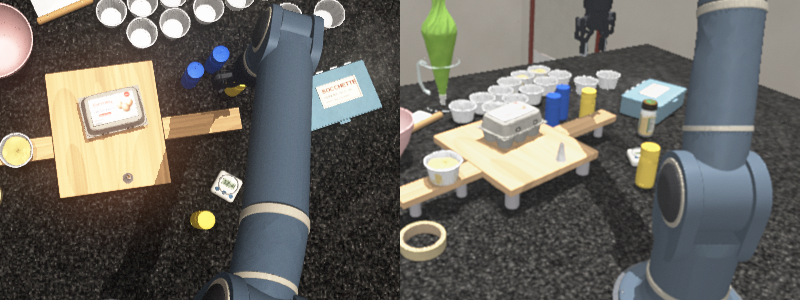

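The jar stands upright on the worktop at (648,118) in the right picture, and the box is unmoved. Next: swing round to the box's far (+x) side.

Request:
servo_tool:
  twist:
    - [0,0,-5.5]
    - [0,0,0]
    - [0,0,0]
    - [0,0,0]
    - [0,0,0]
  travel:
    - [0,0,0]
    - [0.027,-0.054,0]
    - [0.027,-0.054,0]
    - [0.027,-0.054,0]
    - [0.027,-0.054,0]
  jaw: [0.2,0.2,0.2,0.2,0.2]

```text
t: 7.18
position: [654.4, -65.0, 248.1]
tcp_rot: [[0.978, 0.209, -0.0], [0.209, -0.978, -0.001], [-0.0, 0.001, -1.0]]
contact_force: [1.1, -0.6, -0.4]
finger_gap: 68.4
```

Request:
servo_tool:
  twist:
    - [0,0,0]
    - [0,0,0]
    - [0,0,0]
    - [0,0,0]
    - [0,0,0]
  travel:
    - [0.0275,-0.056,0]
    - [0,0,0]
    - [0,0,0.03]
    - [0,0,0.03]
    - [0,0,0]
  jaw: [0.2,0.2,0.2,0.2,0.2]

```text
t: 7.8
position: [667.5, -7.0, 185.5]
tcp_rot: [[0.978, 0.209, -0.006], [0.209, -0.978, -0.002], [-0.006, 0.0, -1.0]]
contact_force: [-0.0, 0.3, 0.3]
finger_gap: 68.4
```

```bash
python3 -c "
from h import *
plan(672,2,90,-77.8)"
```

```text
t 7.8 pos [667.5  -7.  185.5] yaw -78.0 twist z -0.2 then mm [ 6.3 -7.9 95.5] F [-0.   0.3  0.3] gap 68.4
```

Request:
servo_tool:
  twist:
    - [0,0,0]
    - [0,0,0]
    - [0,0,0]
    - [0,0,0]
    - [0,0,0]
  travel:
    - [0.006,-0.008,0]
    - [0,0,0.035]
    - [0,0,0.035]
    - [0,0,0.026]
    - [0,0,0]
  jaw: [0.2,0.2,0.2,0.2,0.2]

```text
t: 8.43
position: [673.4, 5.0, 91.8]
tcp_rot: [[0.977, 0.211, -0.002], [0.211, -0.977, 0.0], [-0.002, -0.0, -1.0]]
contact_force: [0.4, -0.4, 0.8]
finger_gap: 67.9
```

```bash
python3 - <<'E'
from h import *
im,P=cloud("scene")
plan(588.5,-16.5,90,-83.3)
cv2.imwrite("pics/s3.png",cv2.resize(im[100:260,180:380,::-1],None,fx=3.6,fy=3.6))
E
```

```text
t 8.47 pos [674.5   5.2  93.3] yaw -77.8 twist z 5.5 then mm [-87.9  11.5   3.3] F [-0.1  0.3  0.7] gap 68.0
```

View pics/s3.png

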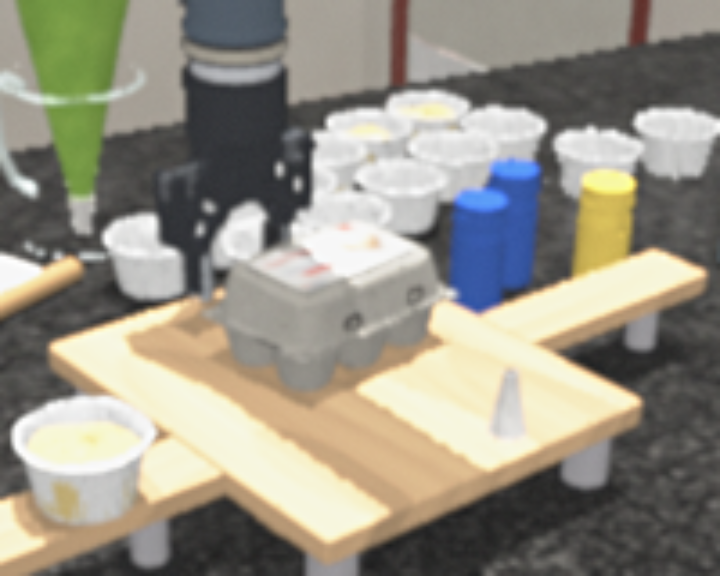

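Fingers are behind the box (left tip at (207,295)) with the box clear of them. Starting the sideways push, turning slightly as it goes.

Request:
servo_tool:
  twist:
    - [0,0,0]
    - [0,0,0]
    - [0,0,0]
    - [0,0,0.6]
    - [0,0,0.6]
  travel:
    - [-0.012,0.002,0.001]
    - [-0.012,0.002,0]
    - [-0.008,0.002,0]
    - [-0.007,0.002,0]
    - [-0.007,0.002,0]
  jaw: [0.2,0.2,0.2,0.2,0.2]

```text
t: 9.1
position: [631.2, -14.5, 92.0]
tcp_rot: [[0.982, 0.19, 0.002], [0.19, -0.982, 0.0], [0.002, 0.0, -1.0]]
contact_force: [2.2, 1.4, 0.5]
finger_gap: 68.4
```

Request:
servo_tool:
  twist:
    - [0,0,0.8]
    - [0,0,0.8]
    - [0,0,0.9]
    - [0,0,0.9]
    - [0,0,0.9]
  travel:
    - [-0.007,0,0]
    - [-0.007,0,0]
    - [-0.007,0,0]
    - [-0.007,0,0]
    - [-0.006,0,0]
  jaw: [0.2,0.2,0.2,0.2,0.2]

```text
t: 9.72
position: [596.7, -20.2, 91.3]
tcp_rot: [[0.993, 0.116, -0.0], [0.116, -0.993, -0.0], [-0.0, 0.0, -1.0]]
contact_force: [1.7, -0.3, 1.3]
finger_gap: 68.7
```

```bash
cat >> h.py <<'E'
def egg(look=None,zmin=96):
    im,P=cloud("top"); X,Y,Z=P[...,0],P[...,1],P[...,2]
    hsv=cv2.cvtColor(im,cv2.COLOR_RGB2HSV)
    s=sense()["position"]
    m=(Z>zmin)&(Z<152)&(X>440)&(X<690)&(Y>-360)&(Y<110)&(im.max(-1)>90)
    n,l,st,c=cv2.connectedComponentsWithStats(m.astype(np.uint8)); i=1+st[1:,4].argmax()
    r=cv2.minAreaRect(P[l==i][:,:2].astype(np.float32))
    o=np.array([551,-244.5]);a=np.radians(6.7);R=np.array([[np.cos(a),np.sin(a)],[-np.sin(a),np.cos(a)]])
    print("egg",np.round(r[0],1),np.round(r[1],1),round(r[2],1),"ledge frame",(R@(np.array(r[0])-o)).round(1))
    if look: cv2.imwrite(look,cv2.resize(im[90:300,150:450,::-1],None,fx=2.5,fy=2.5))
E
python3 - <<'E'
from h import *
plan(588.5,-16.5,90,-83.3); egg("pics/t4.png"); egg(zmin=130)
E
```

```text
t 9.72 pos [596.7 -20.2  91.3] yaw -83.4 twist z -0.1 then mm [-7.7 -4.6  1.3] F [ 1.7 -0.3  1.3] gap 68.7
egg [525.9  17.3] [107.1  77. ] 9.5 ledge frame [  5.7 263. ]
egg [523.1  13.6] [91.6 63.6] 11.7 ledge frame [  2.5 259.6]
```

View pics/t4.png

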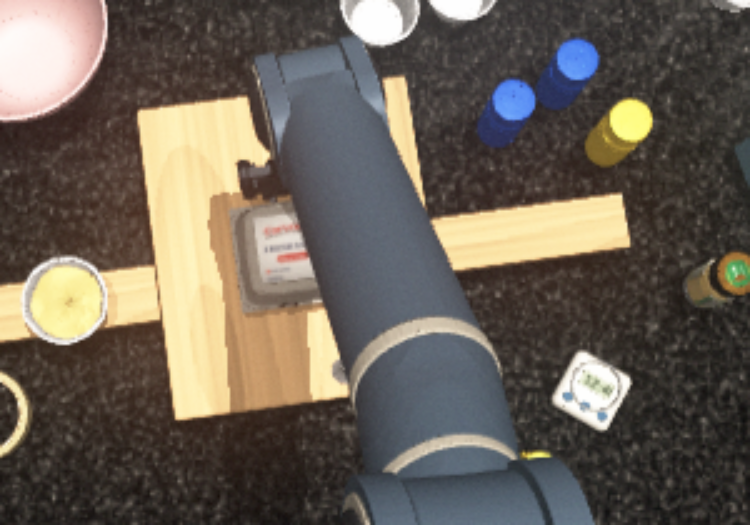

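The arm hides part of the box. From the tool pose, about 7 mm of sideways offset is left. I'll finish the push, then back off and rise to look.

Request:
servo_tool:
  twist:
    - [0,0,0]
    - [0,0,0]
    - [0,0,0]
    - [0,0,0]
    - [0,0,0]
  travel:
    - [-0.004,0,0]
    - [-0.004,0,0]
    - [0,0,0]
    - [0.02,0,0]
    - [0.02,0,-0.01]
  jaw: [0.2,0.2,0.2,0.2,0.2]

```text
t: 10.45
position: [628.3, -16.5, 100.5]
tcp_rot: [[0.993, 0.116, -0.003], [0.116, -0.993, -0.0], [-0.003, -0.0, -1.0]]
contact_force: [0.1, 0.7, -0.4]
finger_gap: 68.3
```

Request:
servo_tool:
  twist:
    - [0,0,0]
    - [0,0,0]
    - [0,0,0]
    - [0,0,0]
    - [0,0,0]
  travel:
    - [0,0,-0.05]
    - [0,0,-0.05]
    - [-0.02,-0.05,0]
    - [-0.02,-0.05,0]
    - [-0.02,-0.05,0]
  jaw: [0.2,0.2,0.2,0.2,0.2]

```text
t: 11.08
position: [550.7, 126.8, 201.4]
tcp_rot: [[0.993, 0.116, -0.0], [0.116, -0.993, -0.0], [-0.0, 0.0, -1.0]]
contact_force: [0.8, 0.2, -0.8]
finger_gap: 68.3
```

```bash
python3 - <<'E'
from h import *
plan(500,90,220,7); egg("pics/t5.png"); egg(zmin=130)
E
```

```text
t 11.07 pos [550.7 126.8 201.4] yaw -83.3 twist z -90.3 then mm [-30.3 -54.8 -18.6] F [ 0.8  0.2 -0.8] gap 68.3
egg [521.7 -24.2] [106.  154.7] 6.4 ledge frame [ -3.4 222.2]
egg [521.6 -24.2] [ 91.3 136.3] 6.7 ledge frame [ -3.5 222.2]
```

Box is aligned (6.5° against 6.7°), x' = −3.5 mm, y' = 222 mm in the ledge frame. Turning the tool a quarter turn for the end push.

Request:
servo_tool:
  twist:
    - [0,0,-10]
    - [0,0,-10]
    - [0,0,-10]
    - [0,0,-10]
    - [0,0,-10]
  travel:
    - [0,0,0]
    - [0,0,0]
    - [0,0,0]
    - [0,0,0]
    - [0,0,0]
  jaw: [0.2,0.2,0.2,0.2,0.2]

```text
t: 11.8
position: [551.8, 125.0, 201.1]
tcp_rot: [[0.545, 0.839, -0.001], [0.839, -0.545, -0.001], [-0.001, -0.0, -1.0]]
contact_force: [-0.1, 0.2, 0.1]
finger_gap: 68.1
```

Request:
servo_tool:
  twist:
    - [0,0,-10]
    - [0,0,-10]
    - [0,0,-10]
    - [0,0,-10]
    - [0,0,0]
  travel:
    - [0,0,0]
    - [0,0,0]
    - [0,0,0]
    - [0,0,0]
    - [-0.02,-0.045,0]
  jaw: [0.2,0.2,0.2,0.2,0.2]

```text
t: 12.42
position: [510.9, 101.3, 201.0]
tcp_rot: [[-0.118, 0.993, 0.0], [0.993, 0.118, 0.003], [0.003, 0.001, -1.0]]
contact_force: [-0.6, -1.1, -0.3]
finger_gap: 68.3
```

```bash
python3 - <<'E'
from h import *
print(sense()["q"].round(2));plan(509,82,91,6.7)
E
```

```text
[ 0.29  0.34 -0.69  1.91  0.26  0.98 -0.4 ]
t 12.43 pos [510.9 101.3 201. ] yaw 6.8 twist z 0.1 then mm [-18.9  -4.1 110. ] F [-0.6 -1.1 -0.3] gap 68.3
```

Request:
servo_tool:
  twist:
    - [0,0,0]
    - [0,0,0]
    - [0,0,0]
    - [0,0,0]
    - [0,0,0]
  travel:
    - [-0.016,-0.003,0]
    - [0,0,0.04]
    - [0,0,0.04]
    - [0,0,0.029]
    - [0,0,0]
  jaw: [0.2,0.2,0.2,0.2,0.2]

```text
t: 13.05
position: [507.5, 83.4, 90.5]
tcp_rot: [[-0.116, 0.993, -0.004], [0.993, 0.116, -0.001], [-0.0, -0.005, -1.0]]
contact_force: [-0.5, -0.8, 0.8]
finger_gap: 68.3
```

Request:
servo_tool:
  twist:
    - [0,0,0]
    - [0,0,0]
    - [0,0,0]
    - [0,0,0]
    - [0,0,0]
  travel:
    - [-0.008,0,0]
    - [-0.008,0,0]
    - [-0.008,0,0]
    - [-0.008,0,0]
    - [-0.008,0,0]
  jaw: [0.2,0.2,0.2,0.2,0.2]

```text
t: 13.68
position: [513.3, 44.2, 92.7]
tcp_rot: [[-0.116, 0.993, 0.001], [0.993, 0.116, 0.0], [0.0, 0.001, -1.0]]
contact_force: [-0.1, 2.0, 1.0]
finger_gap: 68.1
```

```bash
python3 - <<'E'
from h import *
o=np.array([551,-244.5])+89*np.array([-.117,.993]);print(o)
plan(*o,91,6.7); egg("pics/t6.png"); egg(zmin=130)
E
```

```text
[ 540.587 -156.123]
t 13.68 pos [513.3  44.2  92.7] yaw 6.7 twist z -0.0 then mm [-202.1    3.7    1.7] F [-0.1  2.   1. ] gap 68.1
egg [527.7 -73.8] [104.7  98.3] 6.3 ledge frame [ -3.3 172.2]
egg [526.5 -69.6] [90.  89.5] 5.5 ledge frame [ -4.  176.6]
```

View pics/t6.png

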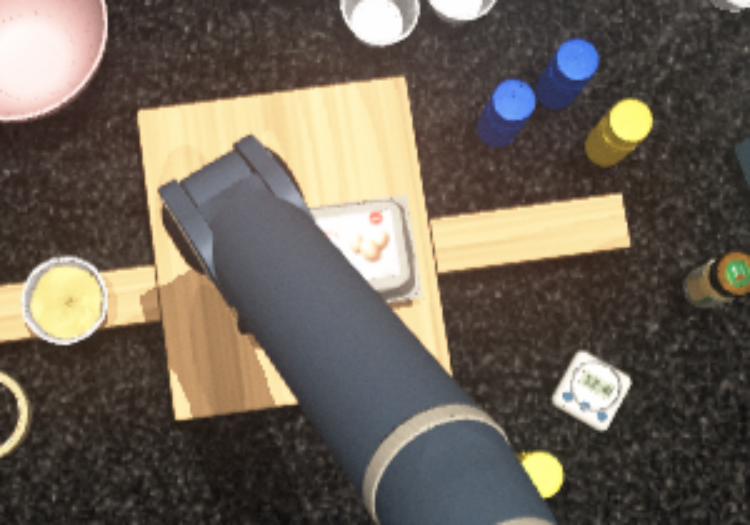

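Box is in line with the ledge at (360,245) and moving straight. Continuing the push, about 202 mm left.

Request:
servo_tool:
  twist:
    - [0,0,0]
    - [0,0,0]
    - [0,0,0]
    - [0,0,0]
    - [0,0,0]
  travel:
    - [-0.009,0.0003,0]
    - [-0.009,0.0003,0]
    - [-0.009,0.0003,0]
    - [-0.009,0.0003,0]
    - [-0.009,0.0003,0]
  jaw: [0.2,0.2,0.2,0.2,0.2]

```text
t: 14.4
position: [519.9, -0.7, 92.3]
tcp_rot: [[-0.116, 0.993, -0.0], [0.993, 0.116, -0.0], [-0.0, -0.0, -1.0]]
contact_force: [-0.6, 2.1, 0.9]
finger_gap: 68.1
```

Request:
servo_tool:
  twist:
    - [0,0,0]
    - [0,0,0]
    - [0,0,0]
    - [0,0,0]
    - [0,0,0]
  travel:
    - [-0.009,0.0003,0]
    - [-0.009,0.0003,0]
    - [-0.009,0.0003,0]
    - [-0.009,0.0003,0]
    - [-0.009,0.0003,0]
  jaw: [0.2,0.2,0.2,0.2,0.2]

```text
t: 15.02
position: [526.6, -45.2, 92.3]
tcp_rot: [[-0.116, 0.993, -0.0], [0.993, 0.116, -0.0], [-0.0, -0.0, -1.0]]
contact_force: [0.3, 1.8, 0.1]
finger_gap: 68.3
```

```bash
python3 - <<'E'
from h import *
plan(540.6,-156.1,91,6.7); egg(); egg(zmin=130)
E
```

```text
t 15.03 pos [526.6 -45.2  92.3] yaw 6.7 twist z -0.0 then mm [-111.8    1.     1.3] F [0.3 1.8 0.1] gap 68.3
egg [ 542.1 -175.6] [104.2  73.5] 6.7 ledge frame [-0.8 69.4]
egg [ 543.1 -176.4] [93.7 59. ] 16.5 ledge frame [ 0.1 68.6]
```

Request:
servo_tool:
  twist:
    - [0,0,0]
    - [0,0,0]
    - [0,0,0]
    - [0,0,0]
    - [0,0,0]
  travel:
    - [-0.009,0.0002,0]
    - [-0.009,0.0002,0]
    - [-0.009,0.0002,0]
    - [-0.009,0.0002,0]
    - [-0.009,0.0002,0]
  jaw: [0.2,0.2,0.2,0.2,0.2]

```text
t: 15.75
position: [532.8, -89.9, 92.2]
tcp_rot: [[-0.116, 0.993, -0.0], [0.993, 0.116, -0.0], [-0.0, -0.0, -1.0]]
contact_force: [0.2, 1.0, -0.3]
finger_gap: 68.0
```

Request:
servo_tool:
  twist:
    - [0,0,0]
    - [0,0,0]
    - [0,0,0]
    - [0,0,0]
    - [0,0,0]
  travel:
    - [-0.009,0,0]
    - [-0.009,0,0]
    - [-0.009,0,0]
    - [-0.009,0,0]
    - [-0.009,0,0]
  jaw: [0.2,0.2,0.2,0.2,0.2]

```text
t: 16.38
position: [538.1, -134.4, 92.3]
tcp_rot: [[-0.116, 0.993, 0.0], [0.993, 0.116, -0.0], [-0.0, -0.0, -1.0]]
contact_force: [0.0, 0.9, -0.2]
finger_gap: 68.0
```

```bash
python3 - <<'E'
from h import *
plan(540.6,-156.1,91,6.7); egg("pics/t7.png"); egg(zmin=130)
E
```

```text
t 16.38 pos [ 538.1 -134.4   92.3] yaw 6.7 twist z -0.0 then mm [-21.8  -0.    1.3] F [ 0.   0.9 -0.2] gap 68.0
egg [ 555.4 -277.9] [103.9  48.4] 6.4 ledge frame [  0.5 -33.7]
egg [ 555.2 -274.1] [86.  36.8] 6.4 ledge frame [  0.7 -29.9]
```

View pics/t7.png

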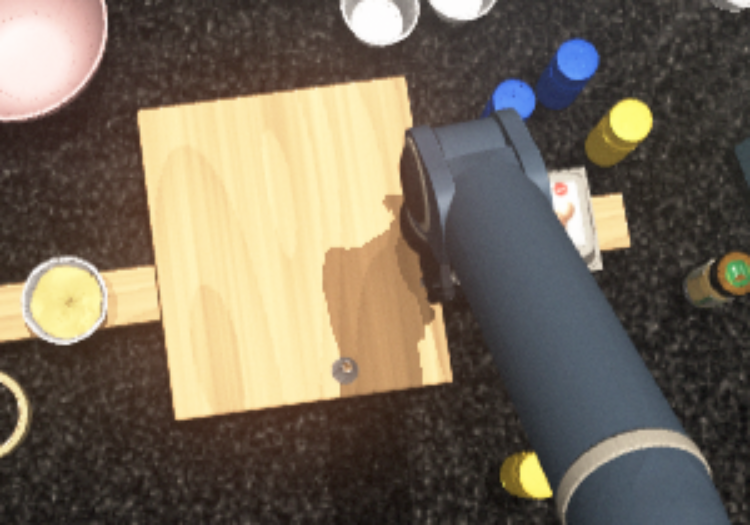

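Box is straight on the ledge at (575,220), with its centre about 20 mm short. Last gentle push, then back away and rise.

Request:
servo_tool:
  twist:
    - [0,0,0]
    - [0,0,0]
    - [0,0,0]
    - [0,0,0]
    - [0,0,0]
  travel:
    - [-0.007,0,0]
    - [-0.006,0,0]
    - [-0.004,0,0]
    - [-0.003,0,0]
    - [0,0,0]
  jaw: [0.2,0.2,0.2,0.2,0.2]

```text
t: 17.1
position: [540.4, -154.1, 92.3]
tcp_rot: [[-0.116, 0.993, 0.0], [0.993, 0.116, -0.001], [-0.001, 0.0, -1.0]]
contact_force: [-0.9, 0.0, -0.2]
finger_gap: 68.2
```

Request:
servo_tool:
  twist:
    - [0,0,0]
    - [0,0,0]
    - [0,0,0]
    - [0,0,0]
    - [0,0,0]
  travel:
    - [0.005,0,0]
    - [0.02,0,0]
    - [0.04,0,-0.01]
    - [0.05,0,-0.03]
    - [0.05,0,-0.03]
  jaw: [0.2,0.2,0.2,0.2,0.2]

```text
t: 17.73
position: [520.1, 13.3, 163.0]
tcp_rot: [[-0.118, 0.993, -0.0], [0.993, 0.118, 0.0], [0.0, -0.0, -1.0]]
contact_force: [0.7, -0.2, -0.5]
finger_gap: 68.2
```

Request:
servo_tool:
  twist:
    - [0,0,0]
    - [0,0,0]
    - [0,0,0]
    - [0,0,0]
    - [0,0,0]
  travel:
    - [0.05,0,-0.03]
    - [0,0,-0.03]
    - [0,0,0]
    - [0,0,0]
    - [0,0,0]
  jaw: [0.2,0.2,0.2,0.2,0.2]

```text
t: 18.35
position: [514.5, 59.4, 221.0]
tcp_rot: [[-0.116, 0.993, -0.002], [0.993, 0.116, -0.0], [-0.0, -0.002, -1.0]]
contact_force: [0.1, -0.4, -0.6]
finger_gap: 68.4
```

```bash
python3 - <<'E'
from h import *
plan(540.6,-156.1,91,6.7); egg("pics/t8.png"); egg(zmin=130)
im,P=cloud("top");Z=P[...,2]
for n,a in dict(timer=(392,-311,12,40),tape=(382,318,10,40),nozzle=(414,-52,78,140),jar=(500,-440,85,125),cup=(480,170,100,130)).items():
    m=(abs(P[...,0]-a[0])<65)&(abs(P[...,1]-a[1])<65)&(Z>a[2])&(Z<a[3])
    print(n,m.sum(),[np.round(q,1) for q in cv2.minAreaRect(P[m][:,:2].astype(np.float32))], P[m][:,2].max())
P0=np.load("top0.npz")["P"];m=(abs(P0[...,0]-480)<65)&(abs(P0[...,1]-170)<65)&(P0[...,2]>100)&(P0[...,2]<130);print("cup0",cv2.minAreaRect(P0[m][:,:2].astype(np.float32)))
# ledge far end re-fit
m=(abs(Z-69)<6)&(P[...,1]<-310)&(P[...,1]>-360)&(abs(P[...,0]-560)<50)
d=np.array([.117,-.993]);e=np.array([.993,.117]);q=P[m][:,:2]-[551,-244.5]
print("ledge far end along",np.sort(q@d)[-5:],"across",(q@e).min(),(q@e).max())
E
```

```text
t 18.35 pos [514.5  59.4 221. ] yaw 6.7 twist z -0.0 then mm [-217.1    0.8  130. ] F [ 0.1 -0.4 -0.6] gap 68.4
egg [ 551.2 -244.5] [106.1 156.8] 6.7 ledge frame [ 0.2 -0. ]
egg [ 550.8 -243.5] [ 91.  134.5] 7.0 ledge frame [-0.1  1. ]
timer 627 [array([ 392.6, -311.3]), array([65.5, 65.6]), np.float64(58.3)] 28.797965881186656
tape 437 [array([382.5, 317.3]), array([93.3, 89.4]), np.float64(88.7)] 32.44565051928271Traceback (most recent call last):
  File "<stdin>", line 6, in <module>
    return umr_maximum(a, axis, None, out, keepdims, initial, where)
ValueError: zero-size array to reduction operation maximum which has no identity
```

View pics/t8.png

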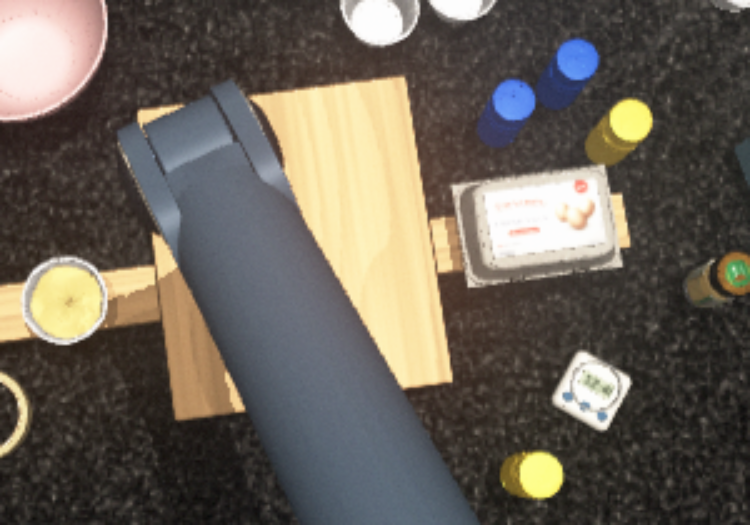

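The box sits centred on the ledge at (538,225). The jar at (735,272) and timer stand as they did, and the cup looks unmoved. The nozzle is hidden behind the arm here, but picture t7 showed it upright, and the arm only went away from it since. Handing in.

```bash
python3 -c "
from h import *
print(job_done(), sense()['t'])"
```

```text
the job is handed in; nothing more can be done
the job is handed in; nothing more can be done
```

The jar is standing on the worktop near (500, −440) mm, past the ledge's end. The egg box is on the ledge it came from. I handed the job in with the clock at about 18.5 s.

I gripped the jar from above and set it down. I then pushed the box sideways with both fingertips into line with the ledge, and end-on out onto it. The force reading on the tool stayed at about 2 to 3 N whenever I checked it during the pushes.

**Last checks:**
- **Egg box:** it is 0.2 mm off the ledge's middle across and 0 to 1 mm along. It is in line within about 0.3° and off the board.
- **Ledge position:** those numbers rest on my first estimate of where the ledge is. A re-fit of its far end did not run.
- **Timer and tape:** both measured within 1 mm of where they started.
- **Nozzle:** it was hidden by the arm in the final picture, so its numeric check failed and the script stopped there. It stood in place in the picture before the final push, and the arm moved away from it after that.
- **Jar and foil cup:** because the script stopped, these were checked only by eye. The scene picture taken after release showed the jar upright, and both still looked in place in the final top picture.

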